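# Press a glue-up: slats home, unfold the crank, wind down

## Robot

A 6-joint arm with a two-finger parallel gripper is mounted at the origin on a cart in front of the work surface, level with it; the furniture and walls round the work are solid. World frame = base frame: x ahead of the robot, y to its left, z up, the work surface at z = 0. Lengths are in m, angles in rad, forces in N, time in s.
With the tool pointing down it reaches from about 0.3 to 0.775 m from the base axis. Payload 14.6 kg.
Tool frame: the origin (TCP) lies at the very end of the fingers, on their centre line; the grasp point (between the pads) lies 19 mm behind it; z points along the fingers, y is the line along which they close (so a half turn about z gives the same grasp; the last joint's range is limited). The gripper opens to 94 mm and grips with 3 to 60 N. Pads are 16 mm wide; open, the fingers measure 119 mm over their backs; the gripper's body (75 mm by 177 mm) begins 78 mm behind the grasp point.
Start: joints at [1.241, 0.3, 1.521, -0, 1.321, -0.067], TCP at [0.143, 0.531, 0.205] pointing down, gripper open.
Joint ranges: [-3.03, 3.03], [-0.79, 2.21], [0.23, 2.52], [-1.04, 4.18], [0, 3.07], [-2.55, 2.55]. Speed limits (rad/s): [2.22, 2.22, 2.57, 3.14, 3.14, 3.14].

## Interface

Orientations are given as [roll, pitch, yaw] about the fixed x, y, z axes, in that order (R = Rz(yaw) Ry(pitch) Rx(roll)).
In Python, from station import ctrl, cams gives the robot as it stands. The module is installed in compiled form; this text tells all that it offers.
- The arm moves only by the tool arm_command, never from a script. Its argument "plan" is a list that holds one entry, the list of rows, each a list of 7 numbers: the shift along the tool's x, y, z in fractions of the full range, 1 being 400 mm, then the turn, a rotation vector about the tool's x, y, z in a scale on which 1.0 is 2 pi rad, then the closure, from -1 (fully open) to 1 (shut). A call has 1 to 12 rows; each row is the pose to reach, as a shift and turn from the pose commanded when the call began, along the tool's axes at that moment; what a row does not reach only later rows make up. A row lasts 1/10 s, in which the tool goes at most 50 mm and 8.59 degrees, less where a joint would pass 70% of its speed; a pose out of reach is approached as far as the arm can. A shift or turn number past 1, either way, is cut back to 1. A call with a gripper value outside its range is refused whole. The fingers move at their own pace and stop on an object; "squeeze" is the grip in N (left out, the last holds). Time passes only in rows, so rows that repeat a pose let the fingers close. It gives the time, the measured TCP pose, the force, the opening and the grip force at its end, in the units of the state.
- ctrl.get_obs(): the state, without advancing time (a new reading comes with each control period).
- cams.camera(name): name is "side" or "top"; returns (picture, depth): 384x512x3 uint8, blue, green, red; 384x512 float32, m along the optical axis (not along the pixel's ray), 0 where there is no reading.
- cams.camera_info(name): a dict with "fx", "fy", "cx", "cy" (pixels), "world_to_cam" (4x4, takes a point from world to camera coordinates). Camera axes: x right, y down, z forward; pixel columns grow to the right and rows downward; lengths in m; the calibration is good to about 2 mm. A picture is of the moment at which its call begins. camera_info takes no time and is no camera call.
- ctrl.hand_in(): hands the job in; it is judged then, once.
The state is a dict: "time_s": time; "qpos": joint angles; "joint_vel": joint speeds; "tau": joint torques, N m; "ee_pos": TCP position; "eef_rot": TCP orientation; "force": force on the tool from outside, world axes, zero at the start; "moment": the same for the moment, N m; "grip_width": finger opening in m; "grip_force": force on a finger pad.
Only numpy, scipy, OpenCV 4.12 (cv2) and the standard library are available. Lean on these libraries where they do the work, as an engineer would, in place of code of your own. Each camera call takes 0.05 s, during which the arm holds its last target. There are 200 camera calls.

## Task

The two freshly glued slats have to go under pressure in the laminating press. Push both of them gently along the form until their ends are flush against the end stop, unfold the red folding crank handle until it stands fully upright on the handwheel, then wind the wheel clockwise with it until the platen clamps the slats firmly: stop as soon as the wheel has become clearly heavier than when it ran free, well before it is forced, because too much pressure starves the glue joint. Leave the handle upright and the slats clamped, and do not knock the glue bottle or the wax tin.

Things in the scene. Friction and masses are not known exactly. Their poses are not given: they have to be found in the camera images.
- press: Green screw press, fixed, 150 x 232 mm. Origin on the bench under the screw axis, z up, y along the slats towards the open loading end (robot's left); end stop at -y. Two 20 mm columns at x = +-54 mm, bridge 38 mm deep over them (z 112 to 138 mm, nuts to 146 mm). The spring platen under the screw starts 2 to 12 mm above the slats. Clockwise from above winds it down, 12 mm a turn; it holds itself.
- screw_axis (a point): Point on the vertical screw axis 176 mm above the bench; fixed, does not go down with the wheel. The handwheel is a smooth 121 mm disc, 12 mm thick, concentric with this axis; its top face starts 172 to 181 mm above the bench and sinks 12 mm per clockwise turn.
- handle_pivot (a point): Hinge pin of the folding handle, between two lugs on the wheel, 45 mm from the screw axis, 13 mm above the wheel's top face; goes round and down with the wheel. The hinge axis is level, square to the line from screw axis to pivot.
- handle_ball (a point): Centre of the 22 mm red ball at the handle's free end, 52 mm from the pivot; the bar between is up to 17 mm thick. Folded, the handle lies level from the pivot across the wheel's centre, the ball 7 mm beyond the axis and 2 mm clear of the face. Upright, the ball is 52 mm straight above the pivot. Grip and ball revolve freely on their own axis. A pinched ball slips a little as it swings up.
- handle (a joint): Fold angle, rad: 0 folded flat, 1.57 upright at its stop; friction keeps it (2 N at the ball), only a pull towards the screw axis folds it back. Along the ball's circle about 5 N runs the wheel free (2 to 3 N remain when stopped); the platen's pressure adds 2 N at 50 N, 4 N at 90 N, 7 N at 160 N of clamping. 80 to 100 N is right, about 0.25 turn after first touch.
- form: Pale plywood lamination form in the press, fixed. Origin on the screw axis at its underside, 12 to 14 mm above the bench; axes as the press. Floor 12 mm above the origin; two side cheeks (150 mm long, 30 mm high, 1.5 mm clear of the slats each side) guide both slats along y. The floor ends at y = +108 mm.
- stop_face (a point): Middle of the end stop's face, which looks along the form's +y, at y = -88 mm; the stop reaches 34 mm above the floor.
- slat_low: Lower wooden slat, 50 x 200 x 18 mm, its length along the form's y. Origin at the centre of its underside. It starts 33 to 50 mm short of the stop; fully home its origin is at y = +12 mm in the form's frame and its near end at y = +112 mm.
- slat_top: Upper slat of the same size, lying on the lower one, not flush with it at first. It starts 35 to 55 mm short of the stop; fully home its origin is at y = +12 mm in the form's frame. Origin at the centre of its underside.
- glue_bottle: Yellow glue bottle, 46 mm thick, 156 mm tall, standing to the left of the press. Origin at the centre of its foot. A bystander.
- wax_tin: Flat dark wax tin, 77 mm wide, 32 mm high, to the left of the press. Origin at the centre of its foot. A bystander.

How it is judged:
By the outcome, as a careful person would: the job done as asked, in the order asked, and still so for the second after the job is handed in, with the robot touching nothing.
It also fails if it takes over 67 s, if anything falls off the work surface, if the arm or the gripper's body presses on something with over 40 N, if the wrist force passes 120 N, or if a joint passes its speed limit or range.

## Working session

There is one attempt and no reset: what is moved stays moved. The work goes in short steps, Python scripts to look and compute and a tool call to move; the robot and the scene stay as the last step left them, time stands still between calls to the robot, and variables do not carry over. Pictures are saved under pics/ and viewed, at most 10 in all, crops included, and the job is handed in when it is done.

Besides the shell and the picture viewer there is one more tool, called by a JSON object that holds its "name" and its "arguments", one argument or row to a line. arm_command: Moves the arm, as the interface text tells. Its arguments: {"type":"object","properties":{"plan":{"type":"array"},"squeeze":{"type":"number"}},"required":["plan"]}

```bash
mkdir -p pics
cat > h.py <<'E'
import numpy as np, cv2
from station import ctrl, cams
def save(name, f):
    im,d=cams.camera(name); cv2.imwrite(f'pics/{f}.png',im); np.save(f'pics/{f}.npy',d); return im,d
def pts(name,d):
    i=cams.camera_info(name); v,u=np.mgrid[:d.shape[0],:d.shape[1]]
    P=np.stack([(u-i['cx'])/i['fx']*d,(v-i['cy'])/i['fy']*d,d,np.ones_like(d)],-1)
    return (P@np.linalg.inv(i['world_to_cam']).T)[...,:3]
E
python3 - <<'E'
from h import *
o=ctrl.get_obs(); print({k:np.round(v,3) for k,v in o.items()})
for n in('side','top'):
    save(n,n+'0'); i=cams.camera_info(n); print(n,i['fx'],np.round(np.linalg.inv(i['world_to_cam']),3).tolist())
E
```

```text
{'time_s': np.float64(0.0), 'qpos': array([ 1.241,  0.301,  1.522,  0.   ,  1.321, -0.067]), 'joint_vel': array([-0.   ,  0.001,  0.001,  0.001,  0.   ,  0.   ]), 'tau': array([ 2.0000e-03, -5.3180e+01, -3.5274e+01,  7.1000e-02,  2.4000e-02,
       -0.0000e+00]), 'ee_pos': array([0.143, 0.531, 0.205]), 'eef_rot': array([-3.14 , -0.   ,  2.879]), 'force': array([-1.096, -0.386,  0.848]), 'moment': array([0.016, 0.011, 0.001]), 'grip_force': np.float64(0.0), 'grip_width': np.float64(0.094)}
side 463.53400984999524 [[0.906, -0.258, 0.335, 0.173], [-0.423, -0.547, 0.722, -0.738], [-0.003, -0.796, -0.605, 0.753], [0.0, 0.0, 0.0, 1.0]]
top 422.8946275363884 [[0.342, -0.742, 0.576, -0.037], [-0.94, -0.265, 0.217, -0.209], [-0.008, -0.616, -0.788, 0.915], [0.0, 0.0, 0.0, 1.0]]
```

View pics/side0.png

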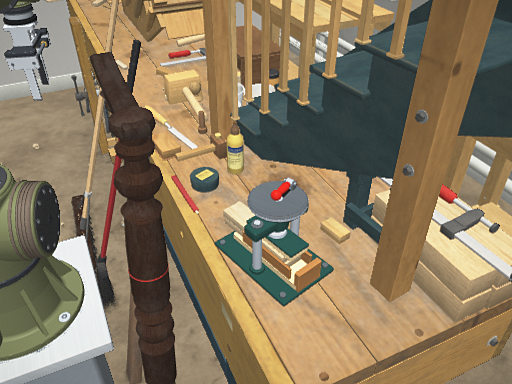

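View pics/top0.png

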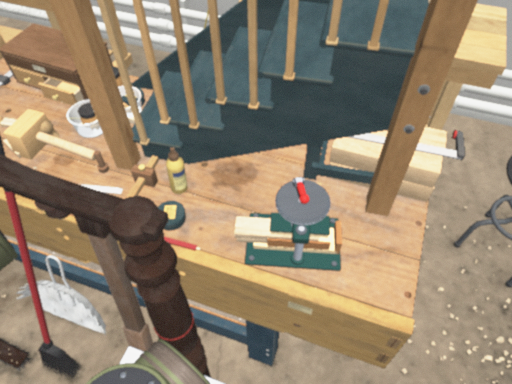

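Run:
```python
from h import *
ims=[]
for n,(u0,v0,w,h) in (('side',(180,110,170,200)),('top',(130,130,230,150))):
    im=cv2.imread(f'pics/{n}0.png'); d=np.load(f'pics/{n}0.npy'); P=pts(n,d); np.save(f'pics/{n}P.npy',P)
    c=im[v0:v0+h,u0:u0+w]; s=min(400/w,600/h); ims.append(cv2.resize(c,(int(w*3.2) if n=='top' else int(w*2.2),int(h*3.2) if n=='top' else int(h*2.2)),interpolation=cv2.INTER_CUBIC))
    b,g,r=[im[...,k].astype(int) for k in range(3)]
    red=(r>150)&(g<90)&(b<90)&(d>0)
    sub=np.zeros_like(red); sub[v0:v0+h,u0:u0+w]=1
    m=red&sub&(P[...,2]>0.1)&(P[...,2]<.3)
    print(n,'red',m.sum(),P[m].mean(0),P[m].min(0),P[m].max(0))
    m=sub&(P[...,2]>0.168)&(P[...,2]<.186)&(abs(r-g)<25)&(P[...,0]>.2)
    Q=P[m]; print('disc',m.sum(),np.median(Q,0),Q.min(0),Q.max(0))
    (cx,cy),R=cv2.minEnclosingCircle(Q[:,:2].astype(np.float32)); print(cx,cy,R)
    m=sub&(r>140)&(g<200)&(P[...,2]>.015)
    gr=sub&(g>r+20)&(g<110)&(P[...,2]>-.005)&(P[...,2]<.03)
    Q=P[gr]; 
    if len(Q): print('green base',cv2.minAreaRect(Q[:,:2].astype(np.float32)),np.median(Q[:,2]))
    y=sub&(r>150)&(g>130)&(b<90); Q=P[y]; print('yellow',Q.mean(0),Q.min(0),Q.max(0))
cv2.imwrite('pics/c_side.png',ims[0]); cv2.imwrite('pics/c_top.png',ims[1])
```

```text
side red 173 [ 0.52236249 -0.11046933  0.19524095] [ 0.50082517 -0.12488589  0.17694208] [ 0.55184048 -0.08212075  0.20084393]
disc 2440 [ 0.52989985 -0.10477401  0.17703233] [ 0.45747358 -0.1714208   0.16804687] [0.70741938 0.24879558 0.18597107]
0.571120023727417 0.04030228406190872 0.22191230952739716
green base ((0.5277279615402222, 0.017726510763168335), (0.504585862159729, 0.218178391456604), 83.6798324584961) 0.012343582340384907
yellow [0.50524946 0.00430718 0.04275111] [ 0.17292784 -0.73808452 -0.09912835] [0.77631501 0.64727738 0.75308676]
top red 143 [ 0.52170591 -0.10502301  0.1940351 ] [ 0.50108684 -0.12158863  0.17895087] [ 0.55794243 -0.08714937  0.20052496]
disc 2145 [ 0.51817283 -0.09990326  0.17505316] [ 0.2720611  -0.16814802  0.16802396] [0.71343742 0.18135003 0.1859874 ]
0.4914540946483612 0.016589190810918808 0.2591673731803894
green base ((0.48404741287231445, 0.01496577262878418), (0.14797554910182953, 0.4629157483577728), 13.524483680725098) 0.01050032433343101
yellow [0.47816434 0.10455888 0.0175485 ] [ 0.37766764 -0.20047427 -0.09320619] [0.58476872 0.25905347 0.1239337 ]
```

View pics/c_side.png

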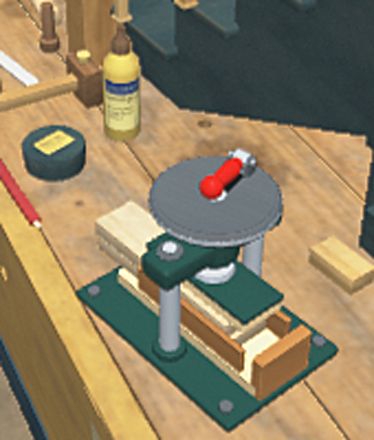

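View pics/c_top.png

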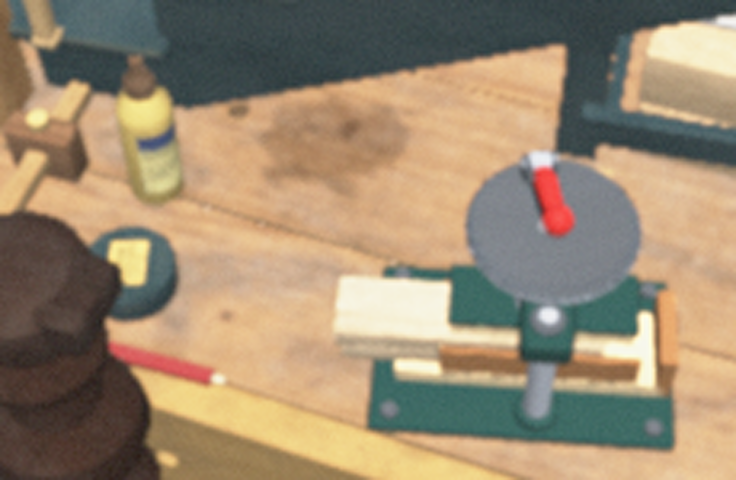

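Run:
```python
from h import *
A=[]
for n,(u0,v0,w,h) in (('side',(180,110,170,200)),('top',(130,130,230,150))):
    im=cv2.imread(f'pics/{n}0.png'); P=np.load(f'pics/{n}P.npy'); b,g,r=[im[...,k].astype(int) for k in range(3)]
    near=(abs(P[...,0]-.515)<.09)&(abs(P[...,1]+.105)<.16)
    m=(near&(P[...,2]>.165)&(P[...,2]<.190)&(abs(r-g)<30)).astype(np.uint8)
    k,l,s,_=cv2.connectedComponentsWithStats(m); j=1+np.argmax(s[1:,4]); Q=P[l==j]
    hull=cv2.convexHull(Q[:,:2].astype(np.float32))
    print(n,'disc',cv2.minEnclosingCircle(Q[:,:2].astype(np.float32)),cv2.fitEllipse(hull),np.percentile(Q[:,2],[5,50,95]))
    # red pieces: ball top
    m=near&(r>150)&(g<90)&(b<90); Q=P[m]; t=Q[Q[:,0].argsort()]
    print('red near',t[:10].mean(0),'far',t[-10:].mean(0))
    rect=cv2.minAreaRect(Q[:,:2].astype(np.float32)); print(rect)
    m=near&(r<60)&(g>50)&(g>r+25)&(P[...,2]<.03)&(P[...,2]>.002); Q=P[m]; print('base',len(Q),cv2.minAreaRect(Q[:,:2].astype(np.float32)),np.percentile(Q[:,2],[5,50,95]))
    lo,hi=Q[:,:2].min(0),Q[:,:2].max(0);print(lo,hi)
    # slats: pale
    m=(abs(P[...,0]-.515)<.06)&(P[...,1]>-.03)&(P[...,1]<.13)&(r>150)&(P[...,2]>.03)&(P[...,2]<.09); Q=P[m]; print('slat',len(Q),Q.min(0),Q.max(0))
    T=Q[Q[:,2]>np.percentile(Q[:,2],95)-.004]; print('top face',len(T),cv2.minAreaRect(T[:,:2].astype(np.float32)),np.median(T[:,2]))
    L=Q[(Q[:,2]<.045)]; print('low',len(L),L[:,1].max() if len(L) else 0)
    A.append(P.reshape(-1,3))
P=np.concatenate(A)
ok=(P[:,2]>.02)&(P[:,2]<.9)&(P[:,0]>.1)&(P[:,0]<.9)&(abs(P[:,1])<.6)
P=P[ok]
for z in np.arange(.02,.7,.08):
    Q=P[(P[:,2]>=z)&(P[:,2]<z+.08)]
    H,_,_=np.histogram2d(Q[:,0],Q[:,1],bins=[np.arange(.1,.91,.05),np.arange(-.6,.61,.05)])
    print('z',round(z,2)); print('\n'.join(f'{.1+.05*i:.2f} '+''.join('#' if c>3 else '.' for c in row) for i,row in enumerate(H)))
```

```text
side disc ((0.5163177847862244, -0.11144533008337021), 0.06077418476343155) ((0.5166712403297424, -0.11181344091892242), (0.11883768439292908, 0.11988220363855362), 42.24711608886719) [0.17163355 0.17688147 0.17911352]
red near [ 0.50266286 -0.11442036  0.19412402] far [ 0.54872425 -0.09525003  0.19443378]
((0.524969756603241, -0.10574076324701309), (0.04996955022215843, 0.0315895602107048), 54.51950454711914)
base 1582 ((0.5142640471458435, -0.10097508132457733), (0.14889182150363922, 0.23096075654029846), 15.17741584777832) [0.0092432  0.01230842 0.0164925 ]
[ 0.42506751 -0.23056229] [0.60424711 0.00601184]
slat 499 [ 0.45512016 -0.02998328  0.03033322] [0.51194304 0.04203173 0.0659562 ]
top face 374 ((0.4844249486923218, 0.005850687623023987), (0.050344422459602356, 0.06887831538915634), 10.02234172821045) 0.061954899143572495
low 54 0.027467573277455526
top disc ((0.5166476964950562, -0.10716070234775543), 0.061093639582395554) ((0.5164640545845032, -0.10808931291103363), (0.11884362250566483, 0.12117604166269302), 95.02197265625) [0.17191333 0.17497766 0.17765412]
red near [ 0.5
[... 4321 characters left out ...]
...
0.55 ........................
0.60 ........................
0.65 .....##.................
0.70 .....#..................
0.75 ........................
0.80 ........................
0.85 ........................
z 0.66
0.10 ........................
0.15 ........................
0.20 ........................
0.25 ........................
0.30 ........................
0.35 ........................
0.40 ........................
0.45 ........................
0.50 ........................
0.55 ........................
0.60 ........................
0.65 ........................
0.70 ........................
0.75 ........................
0.80 ........................
0.85 ........................
```

Run:
```python
from h import *
Ps={n:np.load(f'pics/{n}P.npy').reshape(-1,3) for n in('side','top')}
P=np.concatenate(list(Ps.values()))
def box(a,b): return P[np.all((P>a)&(P<b),1)]
for n in Ps:
    Q=Ps[n]; 
    for z0,z1 in((.02,.1),(.1,.18),(.18,.26),(.26,.3),(.3,.34),(.34,.40)):
        q=Q[np.all((Q>[.18,.03,z0])&(Q<[.42,.6,z1]),1)]
        if len(q)>3: print(n,'post',z0,len(q),np.percentile(q,[1,99],0).round(3).tolist())
    q=Q[np.all((Q>[.18,.05,.15])&(Q<[.42,.2,.5]),1)]
    if len(q): print('xmax pts',q[q[:,0].argsort()[-5:]].round(3).tolist(),'ymin',q[q[:,1].argsort()[:4]].round(3).tolist())
    u=np.array([-.2605,.9655]);w=np.array([.9655,.2605]); A=np.array([.5165,-.1095])
    q=Q[(Q[:,2]>.02)&(Q[:,2]<.07)]; s=(q[:,:2]-A)@u; t=(q[:,:2]-A)@w
    for z0,z1 in((.05,.07),(.03,.042)):
        m=(abs(t)<.035)&(s>.08)&(s<.2)&(q[:,2]>z0)&(q[:,2]<z1); print(n,'slat s',z0,np.percentile(s[m],[50,90,97,100]).round(3),'t',np.percentile(t[m],[2,98]).round(3))
print('stairs min x')
for z in np.arange(.15,.65,.05):
    r=[]
    for y in np.arange(-.4,.2,.05):
        q=box([.56,y,z],[.8,y+.05,z+.05]); r.append(f'{np.percentile(q[:,0],2):.2f}' if len(q)>4 else ' .. ')
    print(round(z,2),*r)
for nm,a,b in(('tin',[.38,.06,.022],[.5,.25,.05]),('bottle',[.5,.12,.05],[.66,.27,.17])):
    q=box(a,b); print(nm,len(q),np.percentile(q,[2,98],0).round(3).tolist())
```

```text
side post 0.02 1110 [[0.243, 0.106, 0.021], [0.418, 0.47, 0.099]]
side post 0.1 1615 [[0.244, 0.102, 0.102], [0.393, 0.594, 0.178]]
side post 0.18 1219 [[0.258, 0.103, 0.182], [0.416, 0.595, 0.26]]
side post 0.26 2577 [[0.261, 0.103, 0.261], [0.412, 0.583, 0.298]]
side post 0.3 175 [[0.18, 0.451, 0.3], [0.328, 0.597, 0.34]]
side post 0.34 25 [[0.18, 0.577, 0.341], [0.195, 0.6, 0.347]]
xmax pts [[0.351, 0.144, 0.255], [0.351, 0.149, 0.262], [0.351, 0.147, 0.256], [0.352, 0.148, 0.257], [0.352, 0.154, 0.262]] ymin [[0.295, 0.1, 0.273], [0.311, 0.1, 0.266], [0.304, 0.101, 0.263], [0.324, 0.101, 0.258]]
side slat s 0.05 [0.12  0.146 0.151 0.155] t [-0.025  0.023]
side slat s 0.03 [0.115 0.141 0.146 0.148] t [-0.026 -0.022]
top post 0.02 1322 [[0.243, 0.108, 0.021], [0.361, 0.6, 0.098]]
top post 0.1 1926 [[0.242, 0.105, 0.101], [0.339, 0.359, 0.167]]
top post 0.18 1143 [[0.256, 0.106, 0.192], [0.409, 0.59, 0.26]]
top post 0.26 5650 [[0.26, 0.106, 0.261], [0.341, 0.454, 0.297]]
top post 0.3 13 [[0.318, 0.459, 0.3], [0.328, 0.472, 0.303]]
xmax pts [[0.349, 0.164, 0.272], [0.349, 0.177, 0.27
[... 408 characters left out ...]
 0.69 0.69 0.68 0.68 0.64 0.64
0.25  ..  0.67 0.66 0.67 0.71 0.71 0.70 0.69 0.66 0.65 0.65 0.65 0.64
0.3  ..  0.67 0.66 0.67 0.71 0.71 0.70 0.69 0.66 0.66 0.65  ..  0.64
0.35  ..  0.67 0.66 0.67 0.71 0.69 0.68 0.66 0.66 0.66 0.65 0.64 0.64
0.4  ..  0.67 0.66 0.67 0.70 0.69 0.68 0.66 0.66 0.66 0.65 0.64 0.64
0.45  ..  0.67 0.66 0.67 0.68 0.68 0.67 0.66 0.66 0.66 0.65  ..  0.64
0.5  ..  0.67 0.66 0.67 0.68 0.68 0.67 0.66  ..  0.66 0.65  ..  0.64
0.55  ..  0.67 0.66 0.67 0.68  ..   ..   ..   ..   ..   ..   ..   .. 
0.6  ..   ..   ..   ..   ..   ..   ..   ..   ..   ..   ..   ..   .. 
tin 754 [[0.438, 0.182, 0.023], [0.498, 0.248, 0.034]]
bottle 1040 [[0.554, 0.223, 0.052], [0.655, 0.267, 0.159]]
```

The rows are not in the units I measure in: shifts go in shares of 400 mm and turns go in shares of 2 pi rad. I convert before sending: -291 mm is -0.7275, -180 mm is -0.45, 0.8 rad is 0.1273.

{"name": "arm_command", "arguments": {
  "plan": [
    [[0,0,-0.1125,0,0,0,1],[0,0,-0.225,0,0,0,1],[0,0,-0.3375,0,0,0,1],[0,0,-0.45,0,0,0,1],[-0.09,-0.0775,-0.45,0,0,0.0159,1],[-0.1825,-0.1525,-0.45,0,0,0.0318,1],[-0.275,-0.23,-0.45,0,0,0.0477,1],[-0.365,-0.305,-0.45,0,0,0.0637,1],[-0.455,-0.3825,-0.45,0,0,0.0796,1],[-0.545,-0.4575,-0.45,0,0,0.0955,1],[-0.6375,-0.535,-0.45,0,0,0.1114,1],[-0.7275,-0.61,-0.45,0,0,0.1273,1]]
  ],
  "squeeze": 20
}}

```text
time_s: 1.3
ee_pos: [0.3611, 0.218, 0.3854]
eef_rot: [-3.142, 0.0, 2.075]
force: [0.8, 1.5, -0.2]
grip_width: 0.0018
grip_force: 0.0
```

```bash
cat >> h.py <<'E'
from scipy.spatial.transform import Rotation as Ro
A=np.array([.5165,-.1095]); U=np.array([-.2605,.9655]); W=np.array([.9655,.2605])
def st(s,t,z): return np.r_[A+s*U+t*W,z]
def yang():
    R=Ro.from_euler('xyz',ctrl.get_obs()['eef_rot']).as_matrix(); return np.degrees(np.arctan2(R[1,1],R[0,1]))
def to(p,ya=None):
    o=ctrl.get_obs(); R=Ro.from_euler('xyz',o['eef_rot']).as_matrix(); d=R.T@(np.array(p)-o['ee_pos'])*1e3
    Rt=R if ya is None else np.c_[[np.sin(np.radians(ya)),-np.cos(np.radians(ya)),0],[np.cos(np.radians(ya)),np.sin(np.radians(ya)),0],[0,0,-1]]
    return d.round(1).tolist(), Ro.from_matrix(R.T@Rt).as_rotvec().round(3).tolist()
def ob():
    o=ctrl.get_obs(); print(o['time_s'],o['qpos'].round(2),o['ee_pos'].round(4),o['eef_rot'].round(3),'F',o['force'].round(2),'w',o['grip_width'].round(4),'ya',round(yang(),1))
E
python3 -c "
from h import *
ob(); print(to(st(.182,0,.385),15.1), to(st(.182,0,.033),15.1))"
```

```text
Traceback (most recent call last):
  File "h.py", line 19, in ob
    o=ctrl.get_obs(); print(o['time_s'],o['qpos'].round(2),o['ee_pos'].round(4),o['eef_rot'].round(3),'F',o['force'].round(2),'w',o['grip_width'].round(4),'ya',round(yang(),1))
                                                                                                                                  ^^^^^^^^^^^^^^^^^^^^^
AttributeError: 'float' object has no attribute 'round'
```

```bash
sed -i "s/o\['grip_width'\].round(4)/round(float(o['grip_width']),4)/" h.py
python3 -c "
from h import *
ob(); print(to(st(.182,0,.385),15.1), to(st(.182,0,.033),15.1))"
```

```text
1.3 [ 0.46 -0.07  1.52 -0.    1.69 -0.05] [0.3611 0.218  0.3854] [-3.142  0.     2.075] F [ 0.85  1.51 -0.22] w 0.0018 ya 28.9Traceback (most recent call last):
  File "<string>", line 3, in <module>
    ob(); print(to(st(.182,0,.385),15.1), to(st(.182,0,.033),15.1))
                ~~^^^^^^^^^^^^^^^^^^^^^^
  File "h.py", line 17, in to
    return d.round(1).tolist(), Ro.from_matrix(R.T@Rt).as_rotvec().round(3).tolist()
                                ~~~~~~~~~~~~~~^^^^^^^^
  File "scipy/spatial/transform/_rotation.pyx", line 1143, in scipy.spatial.transform._rotation.Rotation.from_matrix
ValueError: Non-positive determinant (left-handed or null coordinate frame) in rotation matrix 0: [[-9.71242859e-01 -2.38090966e-01  3.33546640e-05]
 [-2.38090966e-01  9.71242859e-01  2.19226832e-05]
 [ 3.76150720e-05 -1.33508053e-05  9.99999999e-01]].
```

```bash
sed -i "s/\[np.sin(np.radians(ya)),-np.cos(np.radians(ya)),0\]/[-np.sin(np.radians(ya)),np.cos(np.radians(ya)),0]/" h.py
python3 -c "
from h import *
print(to(st(.182,0,.385),15.1), to(st(.182,0,.033),15.1))"
```

```text
([-185.1, 21.3, 0.4], [-0.0, 0.0, 0.24]) ([-185.1, 21.3, 352.4], [-0.0, 0.0, 0.24])
```

Scaled: 352 mm is 0.88, -185 mm is -0.4625, 0.24 rad is 0.0382.

{"name": "arm_command", "arguments": {
  "plan": [
    [[-0.115,0.0125,0,0,0,0.0127,1],[-0.23,0.025,0,0,0,0.0255,1],[-0.345,0.04,0,0,0,0.0382,1],[-0.4625,0.0525,0,0,0,0.0382,1],[-0.4625,0.0525,0.12,0,0,0.0382,1],[-0.4625,0.0525,0.24,0,0,0.0382,1],[-0.4625,0.0525,0.36,0,0,0.0382,1],[-0.4625,0.0525,0.48,0,0,0.0382,1],[-0.4625,0.0525,0.6,0,0,0.0382,1],[-0.4625,0.0525,0.7125,0,0,0.0382,1],[-0.4625,0.0525,0.8125,0,0,0.0382,1],[-0.4625,0.0525,0.88,0,0,0.0382,1]]
  ]
}}

```text
time_s: 2.5
ee_pos: [0.4675, 0.0684, 0.0307]
eef_rot: [-3.139, -0.001, 1.839]
force: [0.5, -0.2, 0.8]
grip_width: 0.0005
grip_force: 0.0
```

```bash
python3 -c "
from h import *
ob(); save('side','side1'); save('top','top1'); ob(); o=ctrl.get_obs(); d=o['ee_pos'][:2]-A; print('s,t',d@U,d@W)
a=cv2.imread('pics/side1.png')[110:310,170:350]; b=cv2.imread('pics/top1.png')[130:290,130:360]
cv2.imwrite('pics/v1.png',np.hstack([cv2.resize(a,(360,400)),cv2.resize(b,(440,400))]))"
```

```text
2.5 [ 0.07  0.37  1.89  0.    0.89 -0.2 ] [0.4675 0.0684 0.0307] [-3.139e+00 -1.000e-03  1.839e+00] F [ 0.5  -0.22  0.84] w 0.0005 ya 15.4
2.6 [ 0.07  0.37  1.89 -0.    0.89 -0.2 ] [0.4667 0.0683 0.0304] [-3.135e+00 -1.000e-03  1.839e+00] F [-0.19 -0.64  0.5 ] w 0.0005 ya 15.4
s,t 0.18462964426161124 -0.0017873619654781986
```

View pics/v1.png

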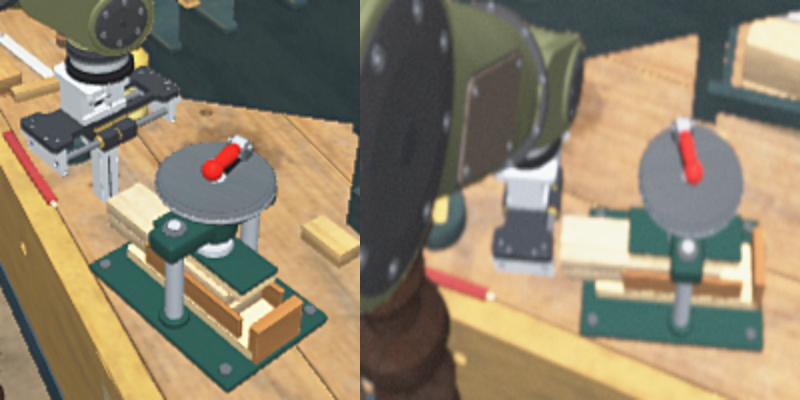

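{"name": "arm_command", "arguments": {
  "plan": [
    [[-0.025,0.0038,-0.005,0,0,0,1],[-0.045,0.0038,-0.005,0,0,0,1],[-0.055,0.0038,-0.005,0,0,0,1],[-0.065,0.0038,-0.005,0,0,0,1],[-0.075,0.0038,-0.005,0,0,0,1],[-0.085,0.0038,-0.005,0,0,0,1],[-0.095,0.0038,-0.005,0,0,0,1],[-0.105,0.0038,-0.005,0,0,0,1],[-0.115,0.0038,-0.005,0,0,0,1],[-0.125,0.0038,-0.005,0,0,0,1],[-0.1325,0.0038,-0.005,0,0,0,1],[-0.14,0.0038,-0.005,0,0,0,1]]
  ]
}}

```text
time_s: 3.8
ee_pos: [0.4852, 0.0146, 0.0355]
eef_rot: [-3.142, -0.0, 1.839]
force: [-0.2, 5.2, 4.7]
grip_width: 0.0003
grip_force: 2.6
```

```bash
cat >> h.py <<'E'
def fs():
    o=ctrl.get_obs(); d=o['ee_pos'][:2]-A; F=o['force'][:2]; print('s,t',(d@U).round(4),(d@W).round(4),'Fs,Ft',(F@U).round(2),(F@W).round(2),'z',o['ee_pos'][2].round(4),o['force'][2].round(2))
E
python3 -c "
from h import *
fs()"
```

```text
s,t 0.128 0.0021 Fs,Ft 5.09 1.14 z 0.0355 4.75
```

{"name": "arm_command", "arguments": {
  "plan": [
    [[-0.0025,0,0,0,0,0,1],[-0.005,0,0,0,0,0,1],[-0.0075,0,0,0,0,0,1],[-0.01,0,0,0,0,0,1],[-0.0125,0,0,0,0,0,1],[-0.015,0,0,0,0,0,1]]
  ]
}}

```text
time_s: 4.4
ee_pos: [0.4867, 0.009, 0.0354]
eef_rot: [-3.141, -0.0, 1.839]
force: [-2.0, 4.8, 2.9]
grip_width: 0.0004
grip_force: 2.3
```

```bash
python3 -c "
from h import *
fs()"
```

```text
s,t 0.1222 0.0021 Fs,Ft 5.18 -0.67 z 0.0354 2.89
```

Scaled: -2.8 mm is -0.007, -2.1 mm is -0.0053.

{"name": "arm_command", "arguments": {
  "plan": [
    [[-0.0018,0,0,0,0,0,1],[-0.0035,0,0,0,0,0,1],[-0.0053,0,0,0,0,0,1],[-0.007,0,0,0,0,0,1]]
  ]
}}

```text
time_s: 4.8
ee_pos: [0.4867, 0.0088, 0.0355]
eef_rot: [-3.141, -0.004, 1.839]
force: [-7.3, 33.0, 10.5]
grip_width: 0.0006
grip_force: 16.9
```

```bash
python3 -c "
from h import *
fs()"
```

```text
s,t 0.122 0.0021 Fs,Ft 33.78 1.6 z 0.0355 10.46
```

Scaled: -232 mm is -0.58, -184 mm is -0.46.

{"name": "arm_command", "arguments": {
  "plan": [
    [[0.02,0,0,0,0,0,1],[0.07,0,0,0,0,0,1],[0.145,0,0,0,0,0,0.2],[0.15,0,-0.1,0,0,0,0.2],[0.15,0,-0.22,0,0,0,0.2],[0.15,0,-0.34,0,0,0,0.2],[0.15,0,-0.46,0,0,0,0.2],[0.15,0,-0.58,0,0,0,0.2]]
  ]
}}

```text
time_s: 5.6
ee_pos: [0.4712, 0.0637, 0.2694]
eef_rot: [-3.142, 0.001, 1.838]
force: [0.5, -0.1, 0.2]
grip_width: 0.0372
grip_force: 0.0
```

Run:
```python
from h import *
ob()
for n in('side','top'):
    im,d=save(n,n+'2'); P=pts(n,d); b,g,r=[im[...,k].astype(int) for k in range(3)]
    q=P.reshape(-1,3); s=(q[:,:2]-A)@U; t=(q[:,:2]-A)@W
    for z0,z1 in((.05,.07),(.03,.042)):
        m=(abs(t)<.035)&(s>.06)&(s<.2)&(q[:,2]>z0)&(q[:,2]<z1); print(n,'slat s',z0,m.sum(),np.percentile(s[m],[90,97,100]).round(3) if m.sum() else 0)
    m=(abs(P[...,0]-.52)<.06)&(abs(P[...,1]+.105)<.06)&(r>150)&(g<90)&(b<90); Q=P[m]; print('red',m.sum(),Q[Q[:,0].argsort()[:8]].mean(0) if m.sum() else 0)
    # stop face/ slat far end
a=cv2.imread('pics/side2.png')[130:310,190:340]; b=cv2.imread('pics/top2.png')[170:280,220:360]
cv2.imwrite('pics/v2.png',np.hstack([cv2.resize(a,(375,450),interpolation=3),cv2.resize(b,(420,450),interpolation=3)]))
```

```text
5.6 [ 0.06  0.09  1.63 -0.    1.43 -0.21] [0.4712 0.0637 0.2694] [-3.142e+00  1.000e-03  1.838e+00] F [ 0.47 -0.09  0.18] w 0.0372 ya 15.3
side slat s 0.05 194 [0.108 0.111 0.113]
side slat s 0.03 41 [0.105 0.107 0.111]
red 178 [ 0.50222344 -0.11560017  0.1920838 ]
top slat s 0.05 380 [0.109 0.112 0.114]
top slat s 0.03 59 [0.107 0.109 0.111]
red 141 [ 0.501604   -0.11230768  0.191084  ]
```

View pics/v2.png

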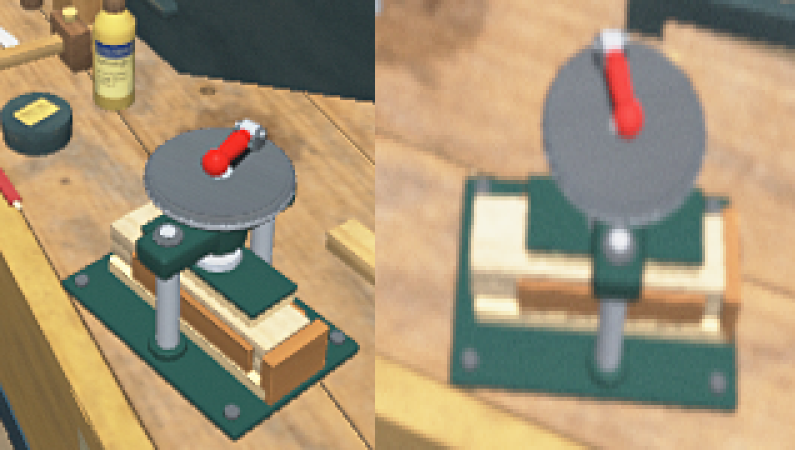

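Run:
```python
from h import *
from scipy.optimize import least_squares
for n in('side','top'):
  X=[]
  for k in '02':
    im=cv2.imread(f'pics/{n}{k}.png'); P=pts(n,np.load(f'pics/{n}{k}.npy')); b,g,r=[im[...,j].astype(int) for j in range(3)]
    m=(abs(P[...,0]-.52)<.06)&(abs(P[...,1]+.105)<.06)&(r>140)&(g<80)&(b<80)&(P[...,2]>.17); X.append(P[m])
  X=np.concatenate(X)
  def f(p):
    c=np.array([p[0],p[1],p[2]]); e=np.array([np.cos(p[3]),np.sin(p[3]),0]); v=X-c; l=np.clip(v@e,0,.05)
    db=np.linalg.norm(v,axis=1)-.011; dc=np.linalg.norm(v-l[:,None]*e,axis=1)-p[4]
    return np.minimum(abs(db),abs(dc))
  s=least_squares(f,[.51,-.1125,.189,.44,.007],loss='soft_l1',f_scale=.001)
  p=s.x; print(n,'ball',p[:3].round(4),'phi',np.degrees(p[3]).round(1),'rbar',p[4].round(4),'rms',np.sqrt((f(p)**2).mean()).round(4),'axis',(p[:2]+.007*np.r_[np.cos(p[3]),np.sin(p[3])]).round(4))
```

```text
side ball [ 0.5124 -0.1148  0.1897] phi 34.7 rbar 0.0082 rms 0.0015 axis [ 0.5182 -0.1108]
top ball [ 0.5106 -0.1102  0.1882] phi 25.9 rbar 0.0077 rms 0.0011 axis [ 0.5169 -0.1072]
```

Run:
```python
from h import *
from scipy.optimize import least_squares
# silhouette-based: project model red shape centroid line in both images, fit phi with fixed A free via pixel observations
obs=[]
for n in('side','top'):
    im=cv2.imread(f'pics/{n}2.png'); P=pts(n,np.load(f'pics/{n}2.npy')); b,g,r=[im[...,j].astype(int) for j in range(3)]
    m=(abs(P[...,0]-.53)<.06)&(abs(P[...,1]+.1)<.06)&(r>130)&(g<90)&(b<90)&(P[...,2]>.17)
    v,u=np.nonzero(m); c=np.array([u.mean(),v.mean()]); w,E=np.linalg.eigh(np.cov(u,v)); 
    l=(abs(P[...,0]-.555)<.03)&(abs(P[...,1]+.09)<.035)&(P[...,2]>.181)&(r-b<30)&(r>100); q=P[l]
    print(n,'red centroid px',c,'axis',E[:,1],'lugs',l.sum(),q.mean(0).round(4) if len(q) else 0)
    lv,lu=np.nonzero(l); obs.append((n,c,E[:,1],np.array([lu.mean(),lv.mean()])))
def pr(n,p):
    i=cams.camera_info(n); q=i['world_to_cam']@np.r_[p,1]; return np.array([i['fx']*q[0]/q[2]+i['cx'],i['fy']*q[1]/q[2]+i['cy']])
def res(p):
    R=[]
    for n,c,ax,lg in obs:
        e=np.array([np.cos(p[2]),np.sin(p[2]),0]); B=np.r_[p[:2],.1895]
        p1,p2=pr(n,B),pr(n,B+.045*e); d=(p2-p1)/np.linalg.norm(p2-p1); nn=np.array([-d[1],d[0]])
        R+=[20*(ax@nn),(c-p1)@nn]
    return R+[(p[0]+.007*np.cos(p[2])-.5165)/.001,(p[1]+.007*np.sin(p[2])+.1095)/.001]
s=least_squares(res,[.51,-.1125,.5]); print(s.x[:2],np.degrees(s.x[2]),s.fun.round(2))
```

```text
side red centroid px [279.73513514 190.6972973 ] axis [-0.72790928  0.68567345] lugs 51 [ 0.5572 -0.09    0.1937]
top red centroid px [302.04195804 193.23076923] axis [0.31639696 0.94862688] lugs 52 [ 0.5547 -0.0845  0.1917]
[ 0.51046776 -0.11305136] 30.549369681105066 [-0.22  0.04  0.21 -0.06 -0.    0.01]
```

```bash
python3 -c "
from h import *
print(to([.5105,-.113,.24],-60))"
```

```text
([-180.3, -11.3, 33.7], [0.01, -0.004, 1.315])
```

Scaled: -180 mm is -0.45, -162 mm is -0.405, 1.315 rad is 0.2093.

{"name": "arm_command", "arguments": {
  "plan": [
    [[-0.045,-0.0025,0,0,0,0.0207,0.2],[-0.09,-0.005,0,0,0,0.0414,0.2],[-0.135,-0.0075,0,0,0,0.0621,0.2],[-0.18,-0.01,0,0,0,0.0828,0.2],[-0.225,-0.015,0,0,0,0.1035,0.2],[-0.27,-0.0175,0,0,0,0.1241,0.2],[-0.315,-0.02,0,0,0,0.1448,0.2],[-0.36,-0.0225,0,0,0,0.1655,0.2],[-0.405,-0.025,0.0375,0,0,0.1862,0.2],[-0.45,-0.0275,0.0625,0,0,0.2069,0.2],[-0.45,-0.0275,0.085,0,0,0.2093,0.2],[-0.45,-0.0275,0.085,0,0,0.2093,0.2]]
  ]
}}

```text
time_s: 6.9
ee_pos: [0.5079, -0.1122, 0.2316]
eef_rot: [-3.14, 0.002, 0.525]
force: [-0.4, 1.1, -0.5]
grip_width: 0.0376
grip_force: 0.0
```

```bash
python3 -c "
from h import *
ob();print(to([.5105,-.113,.181],-60))"
```

```text
6.9 [-0.29  0.22  1.57 -0.    1.36  0.76] [ 0.5079 -0.1122  0.2316] [-3.14e+00  2.00e-03  5.25e-01] F [-0.36  1.09 -0.47] w 0.0376 ya -59.9
([1.9, 2.1, 50.6], [-0.002, 0.002, 0.002])
```

Scaled: 30 mm is 0.075, 20 mm is 0.05.

{"name": "arm_command", "arguments": {
  "plan": [
    [[0.0025,0.0025,0.025,0,0,0,0.2],[0.0025,0.0025,0.05,0,0,0,0.2],[0.0025,0.0025,0.075,0,0,0,0.2],[0.0025,0.0025,0.075,0,0,0,0.2],[0.0025,0.0025,0.075,0,0,0,0.2]]
  ]
}}

```text
time_s: 7.4
ee_pos: [0.51, -0.1125, 0.2034]
eef_rot: [-3.142, 0.0, 0.524]
force: [0.1, -0.1, -0.3]
grip_width: 0.0374
grip_force: 0.0
```

```bash
python3 -c "
from h import *
ob();print(to([.5105,-.113,.181],-60)); save('side','side3');ob();print(to([.5105,-.113,.181],-60))
a=cv2.imread('pics/side3.png')[60:260,190:370]
cv2.imwrite('pics/v3.png',cv2.resize(a,(540,600),interpolation=3))"
```

```text
7.4 [-0.29  0.24  1.6  -0.    1.3   0.76] [ 0.51   -0.1125  0.2034] [-3.142  0.     0.524] F [ 0.13 -0.13 -0.35] w 0.0374 ya -60.0
([0.2, 0.7, 22.4], [-0.0, 0.0, 0.001])
7.45 [-0.29  0.24  1.6  -0.    1.3   0.76] [ 0.5101 -0.1125  0.2037] [ 3.141 -0.     0.524] F [-0.09 -0.94  0.2 ] w 0.038 ya -60.0
([0.1, 0.6, 22.7], [0.0, -0.0, 0.001])
```

View pics/v3.png

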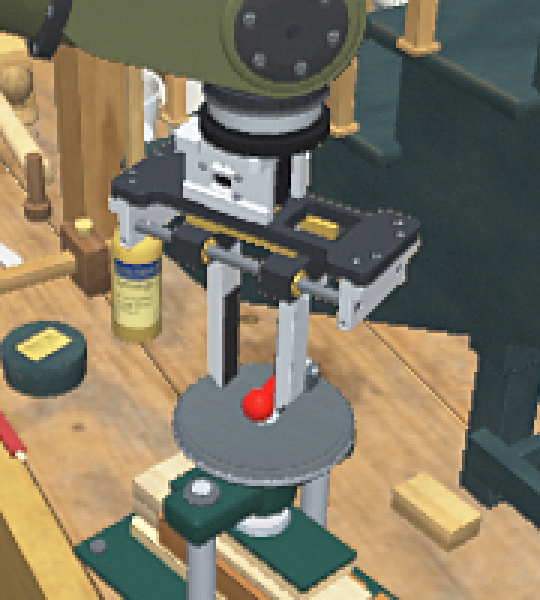

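Scaled: 22 mm is 0.055, 18 mm is 0.045.

{"name": "arm_command", "arguments": {
  "plan": [
    [[0,0.0013,0.025,0,0,0,0.2],[0,0.0013,0.045,0,0,0,0.2],[0,0.0013,0.055,0,0,0,0.2],[0,0.0013,0.055,0,0,0,0.4],[0,0.0013,0.055,0,0,0,0.6],[0,0.0013,0.055,0,0,0,1],[0,0.0013,0.055,0,0,0,1],[0,0.0013,0.055,0,0,0,1]]
  ],
  "squeeze": 25
}}

```text
time_s: 8.25
ee_pos: [0.5103, -0.1131, 0.1816]
eef_rot: [3.141, -0.0, 0.524]
force: [0.3, -0.2, 0.3]
grip_width: 0.0206
grip_force: 25.0
```

```bash
python3 -c "
from h import *
ob();
for k in range(6): print([round(52*(1-np.cos(a)),1) for a in [np.radians(15*(k+1))]],[round(52*np.sin(a),1) for a in [np.radians(15*(k+1))]])"
```

```text
8.25 [-0.29  0.26  1.63 -0.    1.25  0.76] [ 0.5103 -0.1131  0.1816] [ 3.141 -0.     0.524] F [ 0.34 -0.17  0.31] w 0.0206 ya -60.0
[np.float64(1.8)] [np.float64(13.5)]
[np.float64(7.0)] [np.float64(26.0)]
[np.float64(15.2)] [np.float64(36.8)]
[np.float64(26.0)] [np.float64(45.0)]
[np.float64(38.5)] [np.float64(50.2)]
[np.float64(52.0)] [np.float64(52.0)]
```

Scaled: -45 mm is -0.1125, -13.5 mm is -0.0338.

{"name": "arm_command", "arguments": {
  "plan": [
    [[0.0013,0,-0.0175,0,0,0,1],[0.005,0,-0.0338,0,0,0,1],[0.01,0,-0.05,0,0,0,1],[0.0175,0,-0.065,0,0,0,1],[0.0275,0,-0.08,0,0,0,1],[0.0375,0,-0.0925,0,0,0,1],[0.05,0,-0.1025,0,0,0,1],[0.065,0,-0.1125,0,0,0,1]]
  ]
}}

```text
time_s: 9.05
ee_pos: [0.5329, -0.1, 0.227]
eef_rot: [3.142, 0.001, 0.524]
force: [-3.5, -3.0, -1.0]
grip_width: 0.0204
grip_force: 25.0
```

Run:
```python
from h import *
ob()
im,d=save('side','side4'); P=pts('side',d); b,g,r=[im[...,j].astype(int) for j in range(3)]
m=(abs(P[...,0]-.53)<.07)&(abs(P[...,1]+.1)<.06)&(r>140)&(g<80)&(b<80)&(P[...,2]>.17); print(m.sum(),P[m].min(0),P[m].max(0)); ob()
```

```text
9.05 [-0.25  0.27  1.51 -0.    1.36  0.79] [ 0.5329 -0.1     0.227 ] [3.142e+00 1.000e-03 5.240e-01] F [-3.48 -3.03 -0.96] w 0.0204 ya -60.0
102 [ 0.51880378 -0.11604556  0.20044036] [ 0.55552372 -0.09514994  0.24411541]
9.1 [-0.25  0.27  1.51  0.    1.36  0.79] [ 0.5337 -0.0996  0.2275] [ 3.141e+00 -1.000e-03  5.240e-01] F [ 0.54 -0.53 -1.96] w 0.0203 ya -60.0
```

{"name": "arm_command", "arguments": {
  "plan": [
    [[0.015,0,-0.0075,0,0,0,1],[0.03,0,-0.0125,0,0,0,1],[0.045,0,-0.0163,0,0,0,1],[0.06,0,-0.0175,0,0,0,1],[0.0675,0,-0.0175,0,0,0,1],[0.0725,0,-0.0175,0,0,0,1]]
  ]
}}

```text
time_s: 9.7
ee_pos: [0.5583, -0.0854, 0.2346]
eef_rot: [3.141, -0.001, 0.524]
force: [-4.2, -1.7, 8.3]
grip_width: 0.0186
grip_force: 23.7
```

Run:
```python
from h import *
ob()
F=ctrl.get_obs()['force'][:2]; print('radial',F@np.r_[.866,.5])
save('side','side5'); save('top','top5'); ob()
a=cv2.imread('pics/side5.png')[90:260,210:340]; b=cv2.imread('pics/top5.png')[100:260,220:370]
cv2.imwrite('pics/v5.png',np.hstack([cv2.resize(a,(390,510),interpolation=3),cv2.resize(b,(400,510),interpolation=3)]))
```

```text
9.7 [-0.22  0.31  1.44  0.    1.39  0.83] [ 0.5583 -0.0854  0.2346] [ 3.141e+00 -1.000e-03  5.240e-01] F [-4.18 -1.67  8.28] w 0.0186 ya -60.0
radial -4.454923433222967
9.8 [-0.22  0.31  1.44  0.    1.39  0.83] [ 0.5584 -0.0853  0.2346] [ 3.141e+00 -2.000e-03  5.240e-01] F [-2.89 -0.93  7.73] w 0.0187 ya -60.0
```

View pics/v5.png

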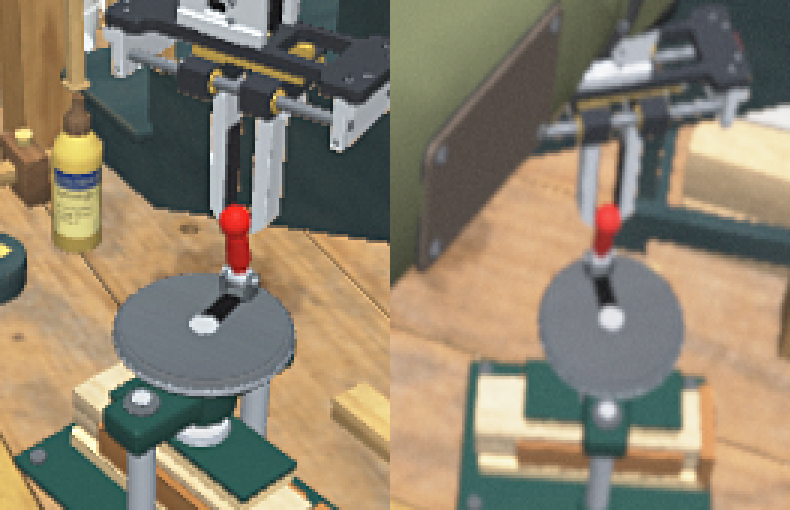

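Scaled: -32 mm is -0.08, -16 mm is -0.04, -1.12 rad is -0.1783.

{"name": "arm_command", "arguments": {
  "plan": [
    [[0,0,0,0,0,0,0.2],[0,0,0,0,0,0,0.2],[0,0,-0.04,0,0,0,0.2],[0,0,-0.08,0,0,0,0.2],[0,0,-0.08,0,0,-0.0223,0.2],[0,0,-0.08,0,0,-0.0446,0.2],[0,0,-0.08,0,0,-0.0668,0.2],[0,0,-0.08,0,0,-0.0891,0.2],[0,0,-0.08,0,0,-0.1114,0.2],[0,0,-0.08,0,0,-0.1337,0.2],[0,0,-0.08,0,0,-0.156,0.2],[0,0,-0.08,0,0,-0.1783,0.2]]
  ]
}}

```text
time_s: 11.0
ee_pos: [0.558, -0.0854, 0.2653]
eef_rot: [3.141, -0.0, 1.65]
force: [0.0, 0.1, 0.5]
grip_width: 0.0377
grip_force: 0.0
```

```bash
cat >> h.py <<'E'
def ball(tag,z0=.2):
    """fit ball centre + direction from depth in both views"""
    from scipy.optimize import least_squares
    out=[]
    for n in('side','top'):
        im,d=save(n,n+tag); P=pts(n,d); b,g,r=[im[...,j].astype(int) for j in range(3)]
        m=(abs(P[...,0]-A[0])<.08)&(abs(P[...,1]-A[1])<.08)&(r>130)&(g<80)&(b<80)&(P[...,2]>.17); X=P[m]
        if len(X)<30: print(n,'hidden',len(X)); continue
        T=X[X[:,2]>X[:,2].max()-.016]
        f=lambda c:np.linalg.norm(T-c,axis=1)-.011
        cam=np.linalg.inv(cams.camera_info(n)['world_to_cam'])[:3,3]; c0=T.mean(0); c0=c0+.008*(c0-cam)/np.linalg.norm(c0-cam)
        s=least_squares(f,c0,loss='soft_l1',f_scale=.001); c=s.x; v=c[:2]-A
        L=X[X[:,2]<c[2]-.015]
        print(n,len(T),'ball',c.round(4),'r',np.linalg.norm(v).round(4),'phi',np.degrees(np.arctan2(v[1],v[0])).round(1),'bar pts mean',L.mean(0).round(4) if len(L) else 0)
E
python3 -c "
from h import *
ob(); ball('6'); ob()"
```

```text
11.0 [-0.22  0.29  1.39  0.    1.46 -0.3 ] [ 0.558  -0.0854  0.2653] [ 3.141 -0.     1.65 ] F [0.   0.08 0.46] w 0.0377 ya 4.5
side 89 ball [ 0.5477 -0.0924  0.2407] r 0.0356 phi 28.6 bar pts mean [ 0.5502 -0.0953  0.2139]
top 50 ball [ 0.5481 -0.0907  0.2391] r 0.0367 phi 30.7 bar pts mean [ 0.5459 -0.0898  0.2154]
11.1 [-0.22  0.29  1.39  0.    1.46 -0.29] [ 0.5579 -0.0854  0.2653] [-3.142 -0.     1.646] F [-0.29 -1.29 -0.17] w 0.0377 ya 4.3
```

Scaled: 28 mm is 0.07, -2.6 mm is -0.0065, -0.45 rad is -0.0716.

{"name": "arm_command", "arguments": {
  "plan": [
    [[-0.0035,-0.0065,0,0,0,-0.0239,-0.1],[-0.0035,-0.0065,0,0,0,-0.0477,-0.1],[-0.0035,-0.0065,0,0,0,-0.0716,-0.1],[-0.0035,-0.0065,0.025,0,0,-0.0716,-0.1],[-0.0035,-0.0065,0.05,0,0,-0.0716,-0.1],[-0.0035,-0.0065,0.07,0,0,-0.0716,-0.1],[-0.0035,-0.0065,0.07,0,0,-0.0716,0.1],[-0.0035,-0.0065,0.07,0,0,-0.0716,0.3],[-0.0035,-0.0065,0.07,0,0,-0.0716,0.45],[-0.0035,-0.0065,0.07,0,0,-0.0716,0.45],[-0.0035,-0.0065,0.07,0,0,-0.0716,0.45]]
  ]
}}

```text
time_s: 12.2
ee_pos: [0.5554, -0.0873, 0.2379]
eef_rot: [3.141, 0.001, 2.093]
force: [-1.8, -1.0, 2.9]
grip_width: 0.0258
grip_force: 1.2
```

```bash
cat >> h.py <<'E'
def pol(ph=None):
    o=ctrl.get_obs(); v=o['ee_pos'][:2]-A; p=np.arctan2(v[1],v[0]); e=np.r_[np.cos(p),np.sin(p)]; t=np.r_[np.sin(p),-np.cos(p)]
    F=o['force']; print('t',o['time_s'],'r',np.linalg.norm(v).round(4),'phi',np.degrees(p).round(1),'z',o['ee_pos'][2].round(4),'Frad',(F[:2]@e).round(2),'Fcw',(F[:2]@t).round(2),'Fz',F[2].round(2),'w',round(float(o['grip_width']),4),'gf',round(float(o['grip_force']),1),'ya',round(yang(),1),'q6',o['qpos'][5].round(2))
E
python3 -c "
from h import *
pol(); ball('7'); pol()"
```

```text
t 12.2 r 0.0448 phi 29.7 z 0.2379 Frad -2.03 Fcw 0.03 Fz 2.87 w 0.0258 gf 1.2 ya 29.9 q6 -0.74
side 33 ball [ 0.5518 -0.0897  0.2422] r 0.0404 phi 29.3 bar pts mean [ 0.5521 -0.0942  0.2158]
top hidden 26
t 12.3 r 0.0448 phi 29.8 z 0.2377 Frad -1.84 Fcw -0.6 Fz 2.33 w 0.026 gf 1.2 ya 30.0 q6 -0.74
```

Scaled: 2 mm is 0.005, 1.4 mm is 0.0035.

{"name": "arm_command", "arguments": {
  "plan": [
    [[0,0.0018,0,0,0,0,0.45],[0,0.0035,0,0,0,0,0.45],[0,0.005,0,0,0,0,0.45]]
  ]
}}

```text
time_s: 12.6
ee_pos: [0.5572, -0.0861, 0.2375]
eef_rot: [3.142, -0.0, 2.094]
force: [-1.0, -0.2, 2.8]
grip_width: 0.0261
grip_force: 1.2
```

```bash
python3 -c "
from h import *
pol()"
```

```text
t 12.6 r 0.0469 phi 30.0 z 0.2375 Frad -0.97 Fcw -0.33 Fz 2.82 w 0.0261 gf 1.2 ya 30.0 q6 -0.74
```

Scaled: 1 mm is 0.0025, 0.5 mm is 0.0013.

{"name": "arm_command", "arguments": {
  "plan": [
    [[0,0.0013,0,0,0,0,0.45],[0,0.0025,0,0,0,0,0.45]]
  ]
}}

```text
time_s: 12.8
ee_pos: [0.558, -0.0856, 0.2374]
eef_rot: [-3.142, -0.0, 2.094]
force: [-2.2, -0.9, 1.2]
grip_width: 0.0257
grip_force: 1.2
```

```bash
python3 -c "
from h import *
pol()"
```

```text
t 12.8 r 0.0479 phi 29.9 z 0.2374 Frad -2.34 Fcw -0.36 Fz 1.2 w 0.0257 gf 1.2 ya 30.0 q6 -0.74
```

{"name": "arm_command", "arguments": {
  "plan": [
    [[0,0.0013,0,0,0,0,0.45],[0,0.0025,0,0,0,0,0.45]]
  ]
}}

```text
time_s: 13.0
ee_pos: [0.5589, -0.0851, 0.2374]
eef_rot: [-3.142, -0.0, 2.094]
force: [-2.4, -1.3, 1.9]
grip_width: 0.0258
grip_force: 1.1
```

Scaled: 1 mm is 0.0025, 0.5 mm is 0.0013.

{"name": "arm_command", "arguments": {
  "plan": [
    [[0,0.0013,0,0,0,0,0.45],[0,0.0025,0,0,0,0,0.45]]
  ]
}}

```text
time_s: 13.2
ee_pos: [0.5597, -0.0846, 0.2375]
eef_rot: [3.142, 0.0, 2.094]
force: [-2.4, -1.2, 2.2]
grip_width: 0.0259
grip_force: 1.1
```

```bash
python3 -c "
from h import *
pol(); ball('8')"
```

```text
t 13.2 r 0.0499 phi 29.9 z 0.2375 Frad -2.65 Fcw -0.12 Fz 2.24 w 0.0259 gf 1.1 ya 30.0 q6 -0.74
side 30 ball [ 0.5588 -0.0871  0.2417] r 0.0479 phi 27.8 bar pts mean [ 0.5532 -0.0925  0.2143]
top 30 ball [ 0.5594 -0.0842  0.2165] r 0.0498 phi 30.6 bar pts mean 0
```

Scaled: 0.8 mm is 0.002, 0.4 mm is 0.001.

{"name": "arm_command", "arguments": {
  "plan": [
    [[0,0.001,0,0,0,0,0.45],[0,0.002,0,0,0,0,0.45]]
  ]
}}

```text
time_s: 13.5
ee_pos: [0.5604, -0.0842, 0.2374]
eef_rot: [-3.142, -0.0, 2.094]
force: [-2.5, -2.1, 1.8]
grip_width: 0.0258
grip_force: 1.5
```

Scaled: 0.8 mm is 0.002, 0.4 mm is 0.001.

{"name": "arm_command", "arguments": {
  "plan": [
    [[0,0.001,0,0,0,0,0.45],[0,0.002,0,0,0,0,0.45]]
  ]
}}

```text
time_s: 13.7
ee_pos: [0.5609, -0.084, 0.2374]
eef_rot: [-3.141, -0.0, 2.094]
force: [-6.0, -3.3, 4.3]
grip_width: 0.026
grip_force: 3.0
```

```bash
python3 -c "
from h import *
pol()"
```

```text
t 13.7 r 0.0512 phi 29.9 z 0.2374 Frad -6.79 Fcw -0.15 Fz 4.31 w 0.026 gf 3.0 ya 30.0 q6 -0.74
```

Run:
```python
from h import *
C=[]
for n,(u,v) in (('side',(278,198)),('top',(303,200))):
    im=cv2.imread(f'pics/{n}5.png'); P=pts(n,np.load(f'pics/{n}5.npy')); w=np.zeros(im.shape[:2],bool); w[v-8:v+9,u-9:u+10]=1
    m=(w&(im.min(2)>170)).astype(np.uint8); k,l,s,c=cv2.connectedComponentsWithStats(m); j=1+np.argmax(s[1:,4])
    print(n,s[j],c[j],P[l==j].mean(0).round(4)); C.append((n,c[j]))
# triangulate
M=[];R=[]
for n,c in C:
    i=cams.camera_info(n); W4=i['world_to_cam']; a=(c[0]-i['cx'])/i['fx']; b=(c[1]-i['cy'])/i['fy']
    for q,k in((a,0),(b,1)):
        row=W4[k]-q*W4[2]; M.append(row[:3]);R.append(-row[3])
x,res,*_=np.linalg.lstsq(np.array(M),np.array(R),rcond=None); print('hub',x.round(4),res)
# slat edges: t of top slat side face at both views
```

```text
side [273 195  10   6  44] [277.38636364 197.79545455] [ 0.5101 -0.124   0.1912]
top [298 196  10   8  54] [302.7037037  199.35185185] [ 0.5197 -0.1085  0.1758]
hub [ 0.5186 -0.1087  0.1773] [2.28729188e-09]
```

Scaled: 4 mm is 0.01, 3 mm is 0.0075, -1.4 rad is -0.2228.

{"name": "arm_command", "arguments": {
  "plan": [
    [[0,-0.005,0,0,0,0,0],[0,-0.005,0,0,0,0,-0.1],[0,-0.005,0.0025,0,0,-0.0223,-0.1],[0,-0.005,0.005,0,0,-0.0446,-0.1],[0,-0.005,0.0075,0,0,-0.0668,-0.1],[0,-0.005,0.01,0,0,-0.0891,-0.1],[0,-0.005,0.01,0,0,-0.1114,-0.1],[0,-0.005,0.01,0,0,-0.1337,-0.1],[0,-0.005,0.01,0,0,-0.156,-0.1],[0,-0.005,0.01,0,0,-0.1783,-0.1],[0,-0.005,0.01,0,0,-0.2005,-0.1],[0,-0.005,0.01,0,0,-0.2228,-0.1]]
  ],
  "squeeze": 40
}}

```text
time_s: 14.9
ee_pos: [0.5595, -0.0847, 0.2334]
eef_rot: [3.141, 0.0, -2.783]
force: [-0.3, -0.3, 0.6]
grip_width: 0.0518
grip_force: 0.0
```

```bash
sed -i 's/^A=np.array.*; U=/A=np.array([.5197,-.1080]); U=/' h.py; python3 -c "
from h import *
pol(); ball('9'); print(to([.5592,-.085,.234],120))"
```

```text
t 14.9 r 0.0461 phi 30.4 z 0.2334 Frad -0.39 Fcw 0.13 Fz 0.62 w 0.0518 gf 0.0 ya 110.5 q6 -2.14
side 90 ball [ 0.5568 -0.0873  0.2417] r 0.0425 phi 29.1 bar pts mean [ 0.5544 -0.0924  0.2152]
top 56 ball [ 0.5569 -0.0848  0.2408] r 0.0439 phi 31.9 bar pts mean [ 0.5511 -0.0877  0.2168]
([0.4, -0.2, -0.6], [0.0, 0.0, -0.169])
```

Scaled: -0.6 mm is -0.0015, 0.4 mm is 0.001, -0.17 rad is -0.0271.

{"name": "arm_command", "arguments": {
  "plan": [
    [[0.001,0,-0.0015,0,0,-0.0135,-0.1],[0.001,0,-0.0015,0,0,-0.0271,0.1],[0.001,0,-0.0015,0,0,-0.0271,0.3],[0.001,0,-0.0015,0,0,-0.0271,0.48],[0.001,0,-0.0015,0,0,-0.0271,0.48]]
  ]
}}

```text
time_s: 15.5
ee_pos: [0.559, -0.0849, 0.234]
eef_rot: [3.142, 0.0, -2.623]
force: [0.0, -0.1, -0.2]
grip_width: 0.0252
grip_force: 0.0
```

```bash
sed -i 's/^A=np.array.*; U=/A=np.array([.5203,-.1080]); U=/' h.py; python3 -c "
from h import *
pol()
for a in range(5,65,5):
    r=np.radians(a); print([round(45*(1-np.cos(r)),1),round(-45*np.sin(r),1),round(a/30,1),0,0,round(r,3),.48],end=',')"
```

```text
t 15.5 r 0.0451 phi 30.8 z 0.234 Frad -0.04 Fcw 0.09 Fz -0.18 w 0.0252 gf 0.0 ya 119.7 q6 -2.31
[np.float64(0.2), np.float64(-3.9), 0.2, 0, 0, np.float64(0.087), 0.48],[np.float64(0.7), np.float64(-7.8), 0.3, 0, 0, np.float64(0.175), 0.48],[np.float64(1.5), np.float64(-11.6), 0.5, 0, 0, np.float64(0.262), 0.48],[np.float64(2.7), np.float64(-15.4), 0.7, 0, 0, np.float64(0.349), 0.48],[np.float64(4.2), np.float64(-19.0), 0.8, 0, 0, np.float64(0.436), 0.48],[np.float64(6.0), np.float64(-22.5), 1.0, 0, 0, np.float64(0.524), 0.48],[np.float64(8.1), np.float64(-25.8), 1.2, 0, 0, np.float64(0.611), 0.48],[np.float64(10.5), np.float64(-28.9), 1.3, 0, 0, np.float64(0.698), 0.48],[np.float64(13.2), np.float64(-31.8), 1.5, 0, 0, np.float64(0.785), 0.48],[np.float64(16.1), np.float64(-34.5), 1.7, 0, 0, np.float64(0.873), 0.48],[np.float64(19.2), np.float64(-36.9), 1.8, 0, 0, np.float64(0.96), 0.48],[np.float64(22.5), np.float64(-39.0), 2.0, 0, 0, np.float64(1.047), 0.48],
```

Scaled: -22.5 mm is -0.0563, 4.2 mm is 0.0105, 0.524 rad is 0.0834.

{"name": "arm_command", "arguments": {
  "plan": [
    [[0.0005,-0.0098,0.0005,0,0,0.0138,0.48],[0.0018,-0.0195,0.0008,0,0,0.0279,0.48],[0.0038,-0.029,0.0013,0,0,0.0417,0.48],[0.0068,-0.0385,0.0018,0,0,0.0555,0.48],[0.0105,-0.0475,0.002,0,0,0.0694,0.48],[0.015,-0.0563,0.0025,0,0,0.0834,0.48]]
  ]
}}

```text
time_s: 16.1
ee_pos: [0.5651, -0.1069, 0.2331]
eef_rot: [3.14, 0.0, 3.134]
force: [-0.4, 5.5, 1.1]
grip_width: 0.0245
grip_force: 2.2
```

```bash
python3 -c "
from h import *
pol(); ball('10'); pol()"
```

```text
t 16.1 r 0.0449 phi 1.4 z 0.2331 Frad -0.22 Fcw -5.54 Fz 1.1 w 0.0245 gf 2.2 ya 89.6 q6 -1.81
side 52 ball [ 0.5633 -0.1068  0.2416] r 0.043 phi 1.6 bar pts mean [ 0.5601 -0.1119  0.2138]
top 72 ball [ 0.5637 -0.1054  0.2392] r 0.0435 phi 3.4 bar pts mean [ 0.5568 -0.1074  0.2152]
t 16.2 r 0.0448 phi 0.8 z 0.2331 Frad 0.25 Fcw -3.11 Fz 0.87 w 0.0249 gf 1.1 ya 89.7 q6 -1.82
```

Scaled: -22.5 mm is -0.0563, -19 mm is -0.0475, 0.524 rad is 0.0834.

{"name": "arm_command", "arguments": {
  "plan": [
    [[0.0005,-0.0098,0.0005,0,0,0.0138,0.48],[0.0018,-0.0195,0.0008,0,0,0.0279,0.48],[0.0038,-0.029,0.0013,0,0,0.0417,0.48],[0.0068,-0.0385,0.0018,0,0,0.0555,0.48],[0.0105,-0.0475,0.002,0,0,0.0694,0.48],[0.015,-0.0563,0.0025,0,0,0.0834,0.48]]
  ]
}}

```text
time_s: 16.8
ee_pos: [0.5593, -0.1295, 0.2322]
eef_rot: [3.141, 0.001, 2.614]
force: [3.9, 4.3, 2.1]
grip_width: 0.0245
grip_force: 2.2
```

```bash
python3 -c "
from h import *
pol()"
```

```text
t 16.8 r 0.0445 phi -28.9 z 0.2322 Frad 1.37 Fcw -5.64 Fz 2.06 w 0.0245 gf 2.2 ya 59.8 q6 -1.34
```

Scaled: -22.5 mm is -0.0563, -3.9 mm is -0.0098, 0.524 rad is 0.0834.

{"name": "arm_command", "arguments": {
  "plan": [
    [[0.0005,-0.0098,0.0005,0,0,0.0138,0.48],[0.0018,-0.0195,0.0008,0,0,0.0279,0.48],[0.0038,-0.029,0.0013,0,0,0.0417,0.48],[0.0068,-0.0385,0.0018,0,0,0.0555,0.48],[0.0105,-0.0475,0.002,0,0,0.0694,0.48],[0.015,-0.0563,0.0025,0,0,0.0834,0.48]]
  ]
}}

```text
time_s: 17.4
ee_pos: [0.5429, -0.1462, 0.2312]
eef_rot: [3.14, 0.001, 2.09]
force: [3.8, 1.9, 1.4]
grip_width: 0.0244
grip_force: 2.3
```

```bash
python3 -c "
from h import *
pol()"
```

```text
t 17.4 r 0.0443 phi -59.4 z 0.2312 Frad 0.32 Fcw -4.24 Fz 1.35 w 0.0244 gf 2.3 ya 29.7 q6 -0.85
```

Scaled: -22.5 mm is -0.0563, -19 mm is -0.0475, 0.524 rad is 0.0834.

{"name": "arm_command", "arguments": {
  "plan": [
    [[0,-0.0098,0.0005,0,0,0.0138,0.48],[0.0008,-0.0195,0.0008,0,0,0.0279,0.48],[0.0023,-0.029,0.0013,0,0,0.0417,0.48],[0.0048,-0.0385,0.0018,0,0,0.0555,0.48],[0.0083,-0.0475,0.002,0,0,0.0694,0.48],[0.0125,-0.0563,0.0025,0,0,0.0834,0.48]]
  ]
}}

```text
time_s: 18.0
ee_pos: [0.5209, -0.1533, 0.2302]
eef_rot: [3.14, 0.0, 1.566]
force: [3.6, 0.3, -0.7]
grip_width: 0.0247
grip_force: 2.2
```

```bash
python3 -c "
from h import *
pol()"
```

```text
t 18.0 r 0.0453 phi -89.3 z 0.2302 Frad -0.23 Fcw -3.62 Fz -0.66 w 0.0247 gf 2.2 ya -0.3 q6 -0.35
```

Scaled: -22.5 mm is -0.0563, -19 mm is -0.0475, 0.524 rad is 0.0834.

{"name": "arm_command", "arguments": {
  "plan": [
    [[0.0005,-0.0098,0.0005,0,0,0.0138,0.48],[0.0018,-0.0195,0.0008,0,0,0.0279,0.48],[0.0038,-0.029,0.0013,0,0,0.0417,0.48],[0.0068,-0.0385,0.0018,0,0,0.0555,0.48],[0.0105,-0.0475,0.002,0,0,0.0694,0.48],[0.015,-0.0563,0.0025,0,0,0.0834,0.48]]
  ]
}}

```text
time_s: 18.6
ee_pos: [0.4983, -0.1475, 0.2293]
eef_rot: [3.14, 0.0, 1.041]
force: [3.8, -3.1, -0.4]
grip_width: 0.0249
grip_force: 2.3
```

```bash
python3 -c "
from h import *
pol(); ball('11'); pol()"
```

```text
t 18.6 r 0.0452 phi -119.1 z 0.2293 Frad 0.89 Fcw -4.87 Fz -0.42 w 0.0249 gf 2.3 ya -30.3 q6 0.17
side 95 ball [ 0.4988 -0.1508  0.237 ] r 0.0479 phi -116.7 bar pts mean [ 0.4965 -0.1562  0.2106]
top 43 ball [ 0.4995 -0.1487  0.2348] r 0.0457 phi -117.0 bar pts mean [ 0.4922 -0.1515  0.2105]
t 18.7 r 0.0452 phi -119.6 z 0.2292 Frad 0.47 Fcw -1.92 Fz -0.89 w 0.0244 gf 1.2 ya -30.2 q6 0.17
```

Scaled: -22.5 mm is -0.0563, 2.3 mm is 0.0058, 0.524 rad is 0.0834.

{"name": "arm_command", "arguments": {
  "plan": [
    [[0.0003,-0.0098,0.0005,0,0,0.0138,0.48],[0.0013,-0.0195,0.0008,0,0,0.0279,0.48],[0.003,-0.029,0.0013,0,0,0.0417,0.48],[0.0058,-0.0385,0.0018,0,0,0.0555,0.48],[0.0095,-0.0475,0.002,0,0,0.0694,0.48],[0.014,-0.0563,0.0025,0,0,0.0834,0.48]]
  ]
}}

```text
time_s: 19.3
ee_pos: [0.4815, -0.1315, 0.2282]
eef_rot: [3.14, 0.0, 0.52]
force: [1.9, -4.3, 0.5]
grip_width: 0.0243
grip_force: 2.3
```

```bash
python3 -c "
from h import *
pol()"
```

```text
t 19.3 r 0.0453 phi -148.8 z 0.2282 Frad 0.6 Fcw -4.62 Fz 0.53 w 0.0243 gf 2.3 ya -60.2 q6 0.71
```

Scaled: -15.4 mm is -0.0385, -11.6 mm is -0.029, 0.349 rad is 0.0555.

{"name": "arm_command", "arguments": {
  "plan": [
    [[0.0005,-0.0098,0.0005,0,0,0.0138,0.48],[0.0018,-0.0195,0.0008,0,0,0.0279,0.48],[0.0038,-0.029,0.0013,0,0,0.0417,0.48],[0.0068,-0.0385,0.0018,0,0,0.0555,0.48]]
  ]
}}

```text
time_s: 19.7
ee_pos: [0.4761, -0.1168, 0.2275]
eef_rot: [3.14, 0.0, 0.171]
force: [0.7, -4.4, -0.3]
grip_width: 0.024
grip_force: 2.3
```

```bash
python3 -c "
from h import *
pol()"
```

```text
t 19.7 r 0.045 phi -168.7 z 0.2275 Frad 0.19 Fcw -4.48 Fz -0.3 w 0.024 gf 2.3 ya -80.2 q6 1.09
```

Scaled: -15.4 mm is -0.0385, -11.6 mm is -0.029, 0.349 rad is 0.0555.

{"name": "arm_command", "arguments": {
  "plan": [
    [[0.0005,-0.0098,0.0005,0,0,0.0138,0.48],[0.0018,-0.0195,0.0008,0,0,0.0279,0.48],[0.0038,-0.029,0.0013,0,0,0.0417,0.48],[0.0068,-0.0385,0.0018,0,0,0.0555,0.48]]
  ]
}}

```text
time_s: 20.1
ee_pos: [0.4761, -0.1012, 0.2268]
eef_rot: [3.14, -0.0, -0.178]
force: [-1.5, -4.9, 2.0]
grip_width: 0.0247
grip_force: 2.8
```

```bash
python3 -c "
from h import *
pol()"
```

```text
t 20.1 r 0.0447 phi 171.3 z 0.2268 Frad 0.75 Fcw -5.03 Fz 1.97 w 0.0247 gf 2.8 ya -100.2 q6 1.47
```

Scaled: -15.4 mm is -0.0385, 1.5 mm is 0.0038, 0.349 rad is 0.0555.

{"name": "arm_command", "arguments": {
  "plan": [
    [[0.0005,-0.0098,0.0005,0,0,0.0138,0.48],[0.0018,-0.0195,0.0008,0,0,0.0279,0.48],[0.0038,-0.029,0.0013,0,0,0.0417,0.48],[0.0068,-0.0385,0.0018,0,0,0.0555,0.48]]
  ]
}}

```text
time_s: 20.5
ee_pos: [0.4813, -0.0867, 0.2262]
eef_rot: [3.14, -0.0, -0.527]
force: [-4.3, -7.1, 3.5]
grip_width: 0.0245
grip_force: 3.5
```

```bash
python3 -c "
from h import *
pol()"
```

```text
t 20.5 r 0.0445 phi 151.3 z 0.2262 Frad 0.38 Fcw -8.31 Fz 3.49 w 0.0245 gf 3.5 ya -120.2 q6 1.85
```

Scaled: -7.8 mm is -0.0195, -3.9 mm is -0.0098, 0.175 rad is 0.0279.

{"name": "arm_command", "arguments": {
  "plan": [
    [[0.0003,-0.0098,0.0005,0,0,0.0138,0.48],[0.0013,-0.0195,0.0008,0,0,0.0279,0.48]]
  ]
}}

```text
time_s: 20.7
ee_pos: [0.4855, -0.0802, 0.2259]
eef_rot: [3.14, -0.0, -0.702]
force: [-4.9, -6.5, 3.2]
grip_width: 0.0246
grip_force: 3.9
```

```bash
python3 -c "
from h import *
pol()"
```

```text
t 20.7 r 0.0445 phi 141.4 z 0.2259 Frad -0.25 Fcw -8.12 Fz 3.2 w 0.0246 gf 3.9 ya -130.2 q6 2.04
```

Scaled: -5.9 mm is -0.0148, -3.9 mm is -0.0098, 0.131 rad is 0.0208.

{"name": "arm_command", "arguments": {
  "plan": [
    [[0.0003,-0.0098,0.0005,0,0,0.0138,0.48],[0.0008,-0.0148,0.0005,0,0,0.0208,0.48]]
  ]
}}

```text
time_s: 20.9
ee_pos: [0.4895, -0.0758, 0.2256]
eef_rot: [3.139, -0.0, -0.833]
force: [-5.9, -6.4, 3.9]
grip_width: 0.0244
grip_force: 4.1
```

```bash
python3 -c "
from h import *
pol(); ball('12'); pol(); ball('13'); pol()"
```

```text
t 20.9 r 0.0446 phi 133.7 z 0.2256 Frad -0.57 Fcw -8.67 Fz 3.93 w 0.0244 gf 4.1 ya -137.7 q6 2.18
side 16 ball [ 0.4888 -0.0783  0.2312] r 0.0432 phi 136.7 bar pts mean [ 0.4831 -0.0846  0.2054]
top 23 ball [ 0.4851 -0.0764  0.2318] r 0.0473 phi 138.0 bar pts mean [ 0.4794 -0.0781  0.2066]
t 21.0 r 0.0446 phi 133.7 z 0.2256 Frad -0.32 Fcw -5.76 Fz 3.65 w 0.0247 gf 3.3 ya -137.6 q6 2.18
side 16 ball [ 0.4857 -0.0786  0.2339] r 0.0454 phi 139.7 bar pts mean [ 0.4834 -0.0841  0.2062]
top 20 ball [ 0.4863 -0.0773  0.2328] r 0.0458 phi 137.9 bar pts mean [ 0.4795 -0.0778  0.2062]
t 21.1 r 0.0446 phi 133.7 z 0.2256 Frad -0.26 Fcw -6.12 Fz 3.5 w 0.0243 gf 3.1 ya -137.5 q6 2.17
```

Scaled: -80 mm is -0.2, -50 mm is -0.125.

{"name": "arm_command", "arguments": {
  "plan": [
    [[0,0,0,0,0,0,0.4],[0,0,0,0,0,0,0.2],[0,0,0,0,0,0,-0.1],[0,0,0,0,0,0,-0.1],[0,0,-0.05,0,0,0,-0.1],[0,0,-0.125,0,0,0,-0.1],[0,0,-0.2,0,0,0,-0.1],[0,0,-0.2,0,0,0,-0.1]]
  ]
}}

```text
time_s: 21.9
ee_pos: [0.4908, -0.0754, 0.3092]
eef_rot: [-3.138, -0.005, -0.833]
force: [-0.2, 0.8, 0.5]
grip_width: 0.0519
grip_force: 0.0
```

```bash
python3 -c "
from h import *
pol(); ball('14')
a=cv2.imread('pics/side14.png')[130:290,200:330]; b=cv2.imread('pics/top14.png')[150:270,230:350]
cv2.imwrite('pics/v14.png',np.hstack([cv2.resize(a,(390,480),interpolation=3),cv2.resize(b,(400,480),interpolation=3)]))"
```

```text
t 21.9 r 0.044 phi 132.1 z 0.3092 Frad 0.74 Fcw 0.36 Fz 0.49 w 0.0519 gf 0.0 ya -137.7 q6 2.18
side 84 ball [ 0.4858 -0.0786  0.2331] r 0.0453 phi 139.5 bar pts mean [ 0.4836 -0.0842  0.206 ]
top 64 ball [ 0.4861 -0.076   0.2317] r 0.0468 phi 136.9 bar pts mean [ 0.4801 -0.0788  0.2077]
```

View pics/v14.png

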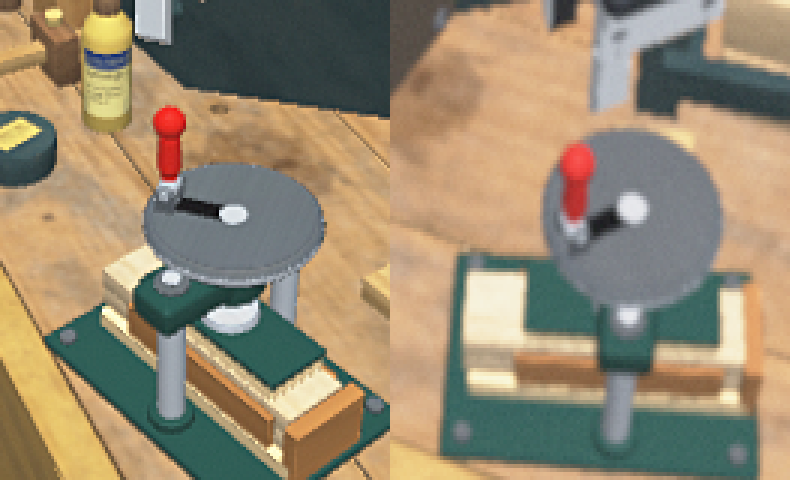

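```bash
python3 -c "
from station import ctrl
print(ctrl.hand_in())"
```

```text
the job is handed in; nothing more can be done
None
```

I handed the job in at about 22 s: both slats are flush against the end stop, the handle is upright, and the wheel is wound about 258° clockwise. It stopped about 4 N heavier than its free run, roughly 90–95 N of clamping by your figures. I didn't touch the glue bottle or the wax tin.

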